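# Cover the mixing bowl with the thin aluminium board

## Robot

A 6-joint arm with a two-finger parallel gripper is mounted at the origin on the work surface. World frame = base frame: x ahead of the robot, y to its left, z up, the work surface at z = 0. Lengths are in m, angles in degrees, forces in N, time in s.
With the tool pointing down it reaches from about 0.25 to 0.725 m from the base axis. Payload 9.7 kg.
Tool frame: the origin (TCP) lies at the centre of the arm's flange, where the gripper is bolted on; the fingertips stand 173 mm ahead of it and the grasp point (between the pads) lies bot.grip_depth ahead of it (bot.grip_depth is the distance from the TCP to the grasp point, in m); z points along the fingers, y is the direction in which the jaws open and shut (so a half turn about z gives the same grasp; the last joint's range is limited). The gripper opens to 85 mm and grips with 20 to 120 N. Pads are 22 mm wide; open, the fingers measure 114 mm over their backs; the gripper's body (76 mm by 85 mm) begins 54 mm behind the grasp point. The pads swing forward as they close: fully open they stand 13 mm farther back than shut.
Start: joints at [-63.255, 4.979, 10.078, 95.1, 0, 90], TCP at [0.248, -0.491, 0.405] pointing down, gripper open.
Joint ranges: [-179.16, 179.16], [-48.56, 103.87], [-65.8, 70.77], [-126.05, 130.52], [-82.76, 87.17], [-180, 180]. Speed limits (degrees/s): [127.2, 127.2, 147.25, 180, 180, 180].

## Interface

Orientations are given as [roll, pitch, yaw] about the fixed x, y, z axes, in that order (R = Rz(yaw) Ry(pitch) Rx(roll)).
In Python, from workcell import status, viewer, bot gives the robot as it stands. The module is installed in compiled form; this text tells all that it offers.
- The arm moves only by the tool move_arm, never from a script. Its argument "commands" is a list of rows, each an object with "claw": the gripper's target within -1 to 1 (fully open at 1, half-way at 0, shut at -1); "travel": the shift along the tool's x, y, z in cm, a list of three; "turn": the turn about the tool's z in degrees. A call has 1 to 5 rows; each row shifts and turns the commanded pose from where the row before left it, along the tool's axes as they then stand; what a row does not reach is not made up. A row lasts 1/12 s, in which the tool goes at most 41.7 mm and 7.16 degrees, less where a joint would pass 70% of its speed; a pose out of reach is approached as far as the arm can. A call is refused whole if a number of a shift passes 4.17 or a number of a turn 7.16, either way. A call with a gripper value outside its range is refused whole. The fingers move at their own pace and stop on an object; "squeeze" is the grip in N (left out, the last holds). Time passes only in rows, so rows that do not move let the fingers close. It gives the time, the measured TCP pose, the force and the opening at its end, in the units of the state.
- status.get_obs(): the state, without advancing time (a new reading comes with each control period).
- viewer.camera(name): name is "side" or "top" or "wrist"; returns the picture (420x560x3 uint8, blue, green, red); there is no depth.
- viewer.camera_params(name): a dict with "camera_matrix" (3x3 intrinsics, pixels), "xyz" and "rotation" of the camera in the world. Camera axes: x right, y up, looking along -z (the intrinsics and any distortion apply to the point x, -y, -z); pixel columns grow to the right and rows downward; lengths in m; the calibration is good to about 2 mm. A picture is of the moment at which its call begins: read the wrist's pose just before it. camera_params takes no time and is no camera call; for the wrist camera it gives the pose at the moment of the call.
- bot.job_done(): hands the job in, once; it reports no verdict.
The state is a dict: "time": time; "q": joint angles; "qd": joint speeds; "joint_efforts": joint torques, N m; "ee_pos": TCP position; "tcp_rot": TCP orientation; "wrist_force": force on the tool from outside, world axes, zero at the start; "torque": the same for the moment, N m; "opening": finger opening in m.
Only numpy, scipy, OpenCV 4.12 (cv2) and the standard library are available. Lean on these libraries where they do the work, as an engineer would, in place of code of your own. Each camera call takes 0.05 s, during which the arm holds its last target.

## Task

Cover the glass bowl with the thin aluminium board that lies on the wooden step: slide the board, flat on the step, to the step's front edge (the long edge nearer the robot) until its whole hand slot hangs out past the edge, then grip it there and lift it clear. Lay it on the bowl's rim, set down rather than dropped, so that its solid part (not the slot) covers the whole mouth, and let go. Do not let the board fall to the counter, and leave the bowl, canister, bottle and whisk where they stand.

Things in the scene. Friction and masses are not known exactly. Their poses are not given: they have to be found in the camera images.
- board: thin flat aluminium board, loose, 200 (x) by 150 (y) by 4 mm, about 0.28 kg. Origin: centre of underside; z up. Through hand slot at x = -82 to -48, y = -45 to +45 mm; beyond it the grip bar, x = -100 to -82 mm (18 mm wide, centre -91); solid from x = -48 to +100 mm. Starts on the step, slot end towards the front edge, askew by up to 0.3 rad
- slot_left (a point): the end at y = +45 mm of the slot's inner long edge (x = -48 mm in the board's frame)
- slot_right (a point): the end at y = -45 mm of the slot's inner long edge (x = -48 mm in the board's frame)
- cover (a point): centre of the board's solid part, on the underside, at x = +26 mm in the board's frame; its axes are the board's
- riser: fixed wooden step (riser) standing on the counter, top 280 mm (its x) by 340 mm (its y), flat, 90 mm high; top slab 16 mm thick on two end panels, open in front. Origin: centre of its footprint at counter height. Its front edge is the long edge at x = -140 mm of its frame, on the side nearer the robot. It stands to the left or to the right, the bowl on the other side
- bowl: open clear glass bowl, loose, outer rim diameter 116 mm, wall 4 mm, 75 mm high, narrower at the foot; about 0.4 kg. Origin: centre of its foot. It stands on the counter
- bowl_rim (a point): centre of the bowl's mouth, at rim height (75 mm over the counter)
- canister: closed upright aluminium canister with lever-clamp lid, 84 mm in diameter (about 97 mm over the clamp), 128 mm high, loose, on the counter in front of the step's front edge (its axis 110 to 150 mm out from that edge). Origin: centre of its base. Leave alone
- bottle: upright brown glass bottle, 60 mm in diameter, 170 mm high, loose, on the counter, its axis 125 to 142 mm from the bowl's centre in any direction. Origin: centre of its base. Leave alone
- whisk: whisk lying on the counter about 125 mm from the bowl's centre, opposite the bottle and roughly square to the line between them; loose, along its x axis: grey handle from x = -110 mm to 0 (24 mm thick), round wire head from 0 to +103 mm (48 mm thick). Origin: where handle meets head, at counter height. Leave alone
There are look-alikes about, which are no part of the job. Several things have the shape of the board; the one meant has the colours described above.

How it is judged (in metres and radians):
On the way, in this order (a step that is already met when the one before it is completed fails the run):
1. the board lies flat on the step with its whole slot out past the front edge (x of each of slot_left, slot_right in the frame of riser below -0.14 m and height (world z) of board between 0.086 and 0.094 m and angle between board's own z axis and vertical below 0.06 rad), for 0.2 s.
2. the board is gripped and lifted clear of the step (contact force between the fingers and board above 1 N and height (world z) of board above 0.12 m and contact force between board and riser below 0.1 N), for 0.2 s.
At the end, for the whole second after the job is handed in: The board is released and at rest, flat (within 0.06 rad) on the bowl's rim, bowl centre within 19 mm of the centre of the board's solid part along each board axis (mouth fully covered); bowl upright and within 30 mm of its start; canister, bottle and whisk within 25 mm of theirs (x of bowl_rim in the frame of cover between -0.019 and 0.019 m and y of bowl_rim in the frame of cover between -0.019 and 0.019 m and angle between each of board, bowl's own z axis and vertical below 0.06 rad and height (world z) of board between 0.07 and 0.08 m and contact force between board and bowl above 0.3 N and linear speed of board below 0.02 m/s and distance of bowl from where it was at the start of the episode below 0.03 m and contact force between the fingers and board below 0.1 N and distance of each of canister, bottle, whisk from where it was at the start of the episode below 0.025 m); the robot touches nothing.
It fails at once if a bystander (canister, bottle, whisk) is knocked over or shoved away (distance of any of canister, bottle, whisk from where it was at the start of the episode above 0.04 m or angle between any of canister, bottle's own z axis and vertical above 0.3 rad).
It fails at once if the bowl is tipped or shoved away (distance of bowl from where it was at the start of the episode above 0.04 m or angle between bowl's own z axis and vertical above 0.25 rad).
It fails at once if the board falls to the counter (height (world z) of board below 0.05 m).
It fails at once if the board is dropped onto the bowl (horizontal distance between board and bowl below 0.12 m and linear speed of board above 0.5 m/s and contact force between the fingers and board below 0.05 N).
It also fails if it takes over 64 s, if anything falls off the work surface, if the arm or the gripper's body presses on something with over 40 N, if the wrist force passes 120 N, or if a joint passes its speed limit or range.

## Working session

There is one attempt and no reset: what is moved stays moved. The work goes in short steps, Python scripts to look and compute and a tool call to move; the robot and the scene stay as the last step left them, time stands still between calls to the robot, and variables do not carry over. Pictures are saved under pics/ and viewed, and the job is handed in when it is done.

Besides the shell and the picture viewer there is one more tool, called after "Emit:" as name([rows], argument=value, ...), one row to a line, values as JSON. move_arm: Moves the arm, as the interface text tells. Its arguments: {"type":"object","properties":{"commands":{"type":"array"},"squeeze":{"type":"number"}},"required":["commands"]}

```bash
mkdir -p pics; python3 - <<'E'
from workcell import status, viewer, bot
import cv2, json
print(bot.grip_depth); print(status.get_obs())
for n in ["side","top","wrist"]:
    p=viewer.camera_params(n); print(n,{k:(v.tolist() if hasattr(v,'tolist') else v) for k,v in p.items()})
    cv2.imwrite(f"pics/{n}0.png",viewer.camera(n))
E
```

```text
0.1547
{'time': 0.0, 'q': array([-6.32562065e+01,  5.00972762e+00,  1.00346304e+01,  9.50991994e+01,
        2.57457557e-04,  9.00007108e+01]), 'qd': array([-0.08486271,  0.0572235 ,  0.10506984,  0.01354695,  0.00298176,
        0.01670317]), 'joint_efforts': array([-3.30603802e-05, -5.20389855e+01,  4.64800358e+01,  1.62167352e-02,
        4.97034171e-05,  1.57092677e-05]), 'ee_pos': array([ 0.24750026, -0.49116278,  0.40399767]), 'tcp_rot': array([-1.79925703e+02, -2.56535619e-04,  2.67430824e+01]), 'wrist_force': array([0.16702419, 0.71545052, 0.65633269]), 'torque': array([ 0.0143624 , -0.02294045, -0.00622506]), 'opening': 0.08534341117333545}
side {'camera_matrix': [[502.74878380083805, 0.0, 283.3502291737891], [0.0, 502.74878380083805, 214.36975004955062], [0.0, 0.0, 1.0]], 'xyz': [-0.03759068279028884, 0.9546295468047671, 1.0224636896452026], 'rotation': [51.75822630224271, 1.279981503343857, -153.95684575524797]}
top {'camera_matrix': [[448.9586965473325, 0.0, 277.59842965930125], [0.0, 448.9586965473325, 207.25462058698287], [0.0, 0.0, 1.0]], 'xyz': [0.3603253895372115, -0.1199646118529584, 1.1983977510103312], 'rotation': [9.414700574902112, 0.8268037606552534, -91.21541694165906]}
wrist {'camera_matrix': [[296.03238365601123, 0.0, 276.78439253572435], [0.0, 296.03238365601123, 214.69237620306558], [0.0, 0.0, 1.0]], 'xyz': [0.3130257420789342, -0.4572967258845804, 0.3743716621366927], 'rotation': [-16.898234121639817, -0.030848348411361488, -63.245759917642246]}
```

View pics/top0.png

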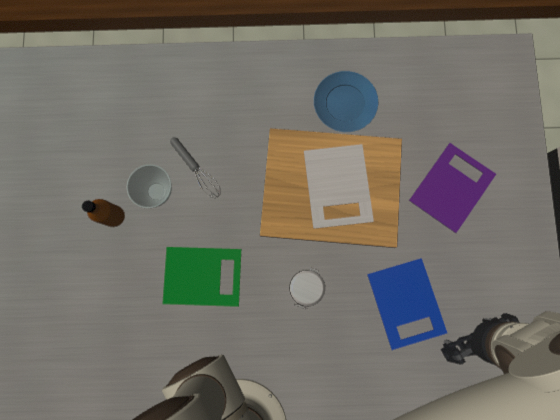

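View pics/side0.png

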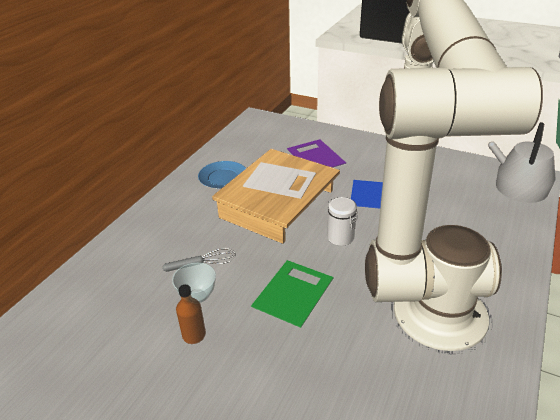

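View pics/wrist0.png

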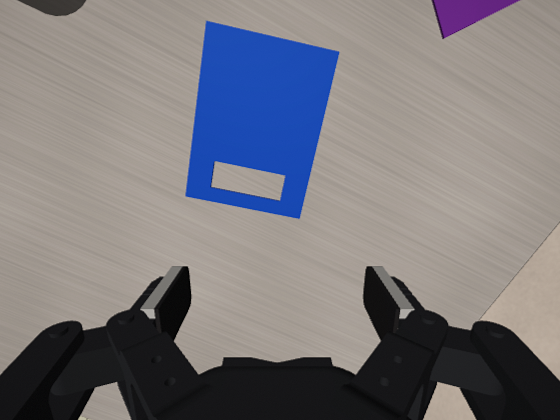

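The top view shows four board shapes: silver at (340,187) on the step, green (202,277), blue (407,303) and purple (453,188), the last three on the counter. Silver fits, since it is aluminium coloured and lies on the step. The bowl is at (150,187), bottle foot about (113,215), whisk (197,168) and canister (307,288). The blue dish at (346,102) is not part of the job. I'll enlarge to confirm.

```bash
python3 - <<'E'
import cv2
im=cv2.imread("pics/top0.png")
cv2.imwrite("pics/c1.png",cv2.resize(im[115:315,250:415],None,fx=3.6,fy=3,interpolation=cv2.INTER_CUBIC)[:600])
c=cv2.resize(im[120:260,70:270],None,fx=4,fy=4,interpolation=cv2.INTER_CUBIC);cv2.imwrite("pics/c2.png",c)
E
```

```text
(no output)
```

View pics/c1.png

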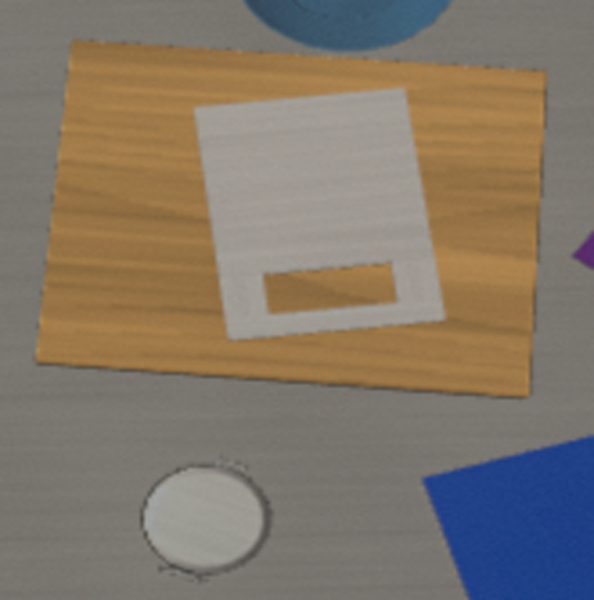

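View pics/c2.png

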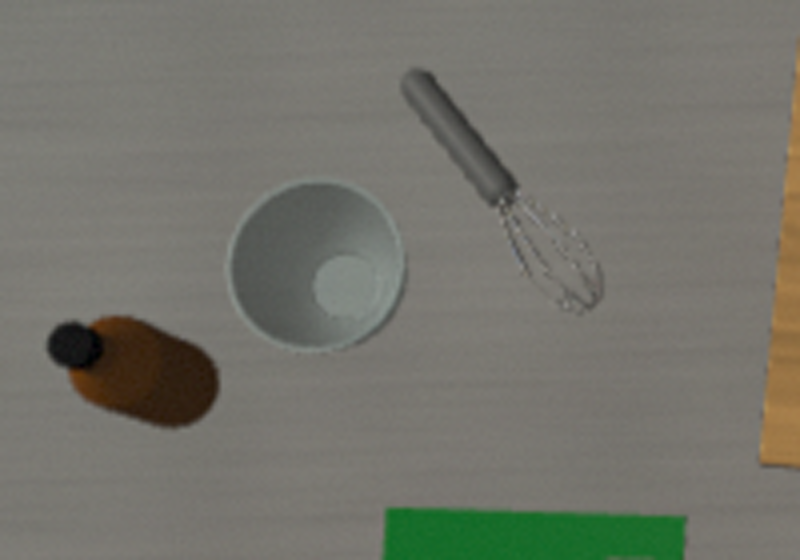

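Confirmed: the silver board lies on the step, slot end toward the robot (image bottom, -x). Now the pixels to positions.

```bash
cat > h.py <<'E'
import numpy as np, cv2
from scipy.spatial.transform import Rotation as R
def ray(p,uv):
    K=np.array(p['camera_matrix']); Rm=R.from_euler('xyz',p['rotation'],degrees=True).as_matrix()
    d=np.linalg.inv(K)@np.array([uv[0],uv[1],1.]); return np.array(p['xyz']),Rm@(d*[1,-1,-1])
def px2w(p,uv,z):
    o,d=ray(p,uv); return (o+d*(z-o[2])/d[2])
def w2px(p,X):
    K=np.array(p['camera_matrix']); Rm=R.from_euler('xyz',p['rotation'],degrees=True).as_matrix()
    c=(Rm.T@(np.atleast_2d(X)-np.array(p['xyz'])).T)*np.array([[1],[-1],[-1]]); q=K@c; return (q[:2]/q[2]).T
def fit2d(obj,img):  # rigid fit
    obj=np.array(obj,float);img=np.array(img,float)[:,:2]
    a=obj-obj.mean(0);b=img-img.mean(0)
    th=np.arctan2((a[:,0]*b[:,1]-a[:,1]*b[:,0]).sum(),(a*b).sum())
    c,s=np.cos(th),np.sin(th);Rm=np.array([[c,-s],[s,c]]);t=img.mean(0)-Rm@obj.mean(0)
    res=img-(obj@Rm.T+t); return t,np.degrees(th),np.abs(res).max()
E
python3 - <<'E'
from workcell import viewer
from h import *
p=viewer.camera_params("top")
f=lambda pts:[(250+x/3.6,115+y/3) for x,y in pts]
st=[px2w(p,u,.09) for u in f([(73,40),(546,72),(529,397),(37,362)])]
print(fit2d([(.14,.17),(.14,-.17),(-.14,-.17),(-.14,.17)],st))
b=[px2w(p,u,.094) for u in f([(194,108),(405,89),(445,319),(230,340),(263,273),(393,262),(398,302),(267,315)])]
print(fit2d([(.1,.075),(.1,-.075),(-.1,-.075),(-.1,.075),(-.048,.045),(-.048,-.045),(-.082,-.045),(-.082,.045)],b))
print("can",px2w(p,f([(205,519)])[0],.128))
print("bowl",px2w(p,(149.25,186.4),.075))
print("bottle foot",px2w(p,(70+182/4,120+390/4),0.0),"cap",px2w(p,(70+75/4,120+345/4),.17))
print("whisk", [px2w(p,(70+a/4,120+b/4),.02) for a,b in [(415,80),(508,197),(585,305)]])
E
```

```text
(array([ 0.59417931, -0.24613381]), np.float64(-6.228385617122616), np.float64(0.0015191608386073696))
(array([ 0.59506483, -0.2614555 ]), np.float64(5.083906024823578), np.float64(0.0012716137936552574))
can [ 0.3446177  -0.17301412  0.128     ]
bowl [0.60895425 0.22057666 0.075     ]
bottle foot [0.54160921 0.33293032 0.        ] cap [0.54394057 0.33254327 0.17      ]
whisk [array([0.74939203, 0.17323447, 0.02      ]), array([0.66542272, 0.10873824, 0.02      ]), array([0.58978834, 0.05646568, 0.02      ])]
```

Emit:
move_arm([
  {"claw": 0,"travel": [0,0,0],"turn": 7.1},
  {"claw": 0,"travel": [0,0,0],"turn": 7.1},
  {"claw": 0,"travel": [0,0,0],"turn": 7.1},
], squeeze=60)

```text
time: 0.4
ee_pos: [0.2475, -0.4911, 0.4044]
tcp_rot: [-180.0, 0.0, 5.1]
wrist_force: [-0.4, 0.4, 0.8]
opening: 0.0519
```

Emit:
move_arm([
  {"claw": -0.1,"travel": [3.0,-1.98,0],"turn": 0},
  {"claw": -0.1,"travel": [3.0,-1.98,0],"turn": 0},
  {"claw": -0.1,"travel": [3.0,-1.98,0],"turn": 0},
  {"claw": -0.1,"travel": [3.0,-1.98,0],"turn": 0},
  {"claw": -0.1,"travel": [3.0,-1.98,0],"turn": 0},
])

```text
time: 0.82
ee_pos: [0.3884, -0.3771, 0.4045]
tcp_rot: [-180.0, 0.0, 5.4]
wrist_force: [0.4, -0.7, -0.0]
opening: 0.0383
```

Emit:
move_arm([
  {"claw": -0.1,"travel": [3.0,-1.98,0],"turn": 0},
  {"claw": -0.1,"travel": [3.0,-1.98,0],"turn": 0},
  {"claw": -0.1,"travel": [3.0,-1.98,0],"turn": 0},
  {"claw": -0.1,"travel": [3.0,-1.98,0],"turn": 0},
  {"claw": -0.1,"travel": [3.0,-1.98,0],"turn": 0},
])

```text
time: 1.23
ee_pos: [0.5285, -0.2641, 0.4045]
tcp_rot: [-180.0, 0.0, 5.5]
wrist_force: [-0.4, -0.4, 0.0]
opening: 0.0386
```

Emit:
move_arm([
  {"claw": -0.1,"travel": [0,0,2.5],"turn": 0},
  {"claw": -0.1,"travel": [0,0,2.5],"turn": 0},
  {"claw": -0.1,"travel": [0,0,2.5],"turn": 0},
  {"claw": -0.1,"travel": [0,0,0],"turn": 0},
])

```text
time: 1.57
ee_pos: [0.5269, -0.2649, 0.3241]
tcp_rot: [-179.8, 0.4, 5.5]
wrist_force: [-0.6, 0.7, -1.1]
opening: 0.0384
```

```bash
python3 - <<'E'
from workcell import status, viewer, bot
from h import *
s=status.get_obs(); print(s['ee_pos'],s['tcp_rot'],s['opening'],s['q'])
p=viewer.camera_params("wrist"); im=viewer.camera("wrist"); cv2.imwrite("pics/w1.png",im)
import json; json.dump({k:np.array(v).tolist() for k,v in p.items()},open("w1.json","w"))
E
```

```text
[ 0.5268679  -0.26487205  0.324109  ] [-179.7598745     0.38260824    5.48624976] 0.03837146169417267 [-2.66899325e+01  9.82686981e+00  6.51462242e+00  8.71394696e+01
 -4.99806882e-04  1.47824621e+02]
```

View pics/w1.png

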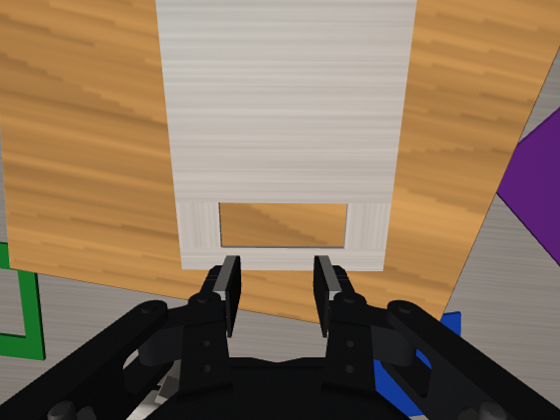

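Wrist view: slot corners at (219,203), (347,205), (345,248), (220,247), and bar front edge from (182,270) to (383,270).

```bash
python3 - <<'E'
from h import *; import json
p=json.load(open("w1.json"))
b=[px2w(p,u,.094) for u in [(219,203),(347,205),(345,248),(220,247),(182,270),(383,270)]]
print(fit2d([(-.048,.045),(-.048,-.045),(-.082,-.045),(-.082,.045),(-.1,.075),(-.1,-.075)],b))
t,th,_=fit2d([(-.048,.045),(-.048,-.045),(-.082,-.045),(-.082,.045),(-.1,.075),(-.1,-.075)],b)
print([px2w(p,u,.09)[:2] for u in [(10,269),(440,322)]])
c,s=np.cos(np.radians(th)),np.sin(np.radians(th)); print("slot ctr",t+np.array([c,s])*-.065)
E
```

```text
(array([ 0.59453302, -0.2617957 ]), np.float64(5.27019896738519), np.float64(0.001106181772971948))
[array([ 0.47354893, -0.06328392]), array([ 0.45875848, -0.403301  ])]
slot ctr [ 0.5298078  -0.26776612]
```

Emit:
move_arm([
  {"claw": -0.1,"travel": [0.28,0.32,2.5],"turn": 0},
  {"claw": -0.1,"travel": [0,0,2.4],"turn": 0},
  {"claw": -0.1,"travel": [0,0,0],"turn": 0},
  {"claw": -0.1,"travel": [0,0,0],"turn": 0},
])

```text
time: 1.95
ee_pos: [0.5303, -0.2686, 0.2816]
tcp_rot: [-180.0, 0.0, 5.4]
wrist_force: [0.2, -1.0, 0.3]
opening: 0.0385
```

```bash
python3 - <<'E'
from workcell import status, viewer, bot
from h import *
cv2.imwrite("pics/w2.png",viewer.camera("wrist")); s=status.get_obs(); print(s['ee_pos'],s['wrist_force'])
E
```

```text
[ 0.53057519 -0.26874855  0.28274597] [ 0.34722461  0.68141227 -0.02207262]
```

View pics/w2.png

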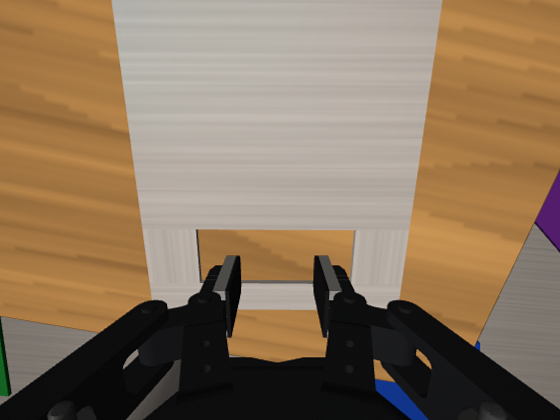

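The fingers are centred on the slot (tips at about x 205–350, slot 198–354). Next I'll descend to touch the step.

Emit:
move_arm([
  {"claw": -0.1,"travel": [0,0,0.7],"turn": 0},
  {"claw": -0.1,"travel": [0,0,0.3],"turn": 0},
  {"claw": -0.1,"travel": [0,0,0],"turn": 0},
  {"claw": -0.1,"travel": [0,0,0],"turn": 0},
])

```text
time: 2.33
ee_pos: [0.5305, -0.2685, 0.2711]
tcp_rot: [180.0, -0.0, 5.4]
wrist_force: [0.3, -0.2, -0.1]
opening: 0.0385
```

Emit:
move_arm([
  {"claw": -0.1,"travel": [0,0,0.3],"turn": 0},
  {"claw": -0.1,"travel": [0,0,0],"turn": 0},
  {"claw": -0.1,"travel": [0,0,0],"turn": 0},
])

```text
time: 2.58
ee_pos: [0.5304, -0.2685, 0.2676]
tcp_rot: [-180.0, 0.0, 5.4]
wrist_force: [-0.3, 0.2, 0.3]
opening: 0.0386
```

Emit:
move_arm([
  {"claw": -0.1,"travel": [0,0,0.3],"turn": 0},
  {"claw": -0.1,"travel": [0,0,0],"turn": 0},
  {"claw": -0.1,"travel": [0,0,0],"turn": 0},
])

```text
time: 2.83
ee_pos: [0.5304, -0.2685, 0.2644]
tcp_rot: [-180.0, 0.0, 5.4]
wrist_force: [0.1, -0.6, 0.7]
opening: 0.0382
```

Emit:
move_arm([
  {"claw": -0.1,"travel": [0,0,0.2],"turn": 0},
  {"claw": -0.1,"travel": [0,0,0],"turn": 0},
  {"claw": -0.1,"travel": [0,0,0],"turn": 0},
])

```text
time: 3.08
ee_pos: [0.5304, -0.2685, 0.2625]
tcp_rot: [-180.0, 0.0, 5.4]
wrist_force: [-0.2, 0.5, 0.1]
opening: 0.0383
```

Emit:
move_arm([
  {"claw": -0.1,"travel": [0,0,0.15],"turn": 0},
  {"claw": -0.1,"travel": [0,0,0],"turn": 0},
  {"claw": -0.1,"travel": [0,0,0],"turn": 0},
])

```text
time: 3.33
ee_pos: [0.5304, -0.2685, 0.2621]
tcp_rot: [180.0, -0.0, 5.4]
wrist_force: [-2.5, 1.6, 5.5]
opening: 0.0384
```

Emit:
move_arm([
  {"claw": -0.1,"travel": [0,0,0.1],"turn": 0},
  {"claw": -0.1,"travel": [0,0,0],"turn": 0},
  {"claw": -0.1,"travel": [0,0,0],"turn": 0},
])

```text
time: 3.58
ee_pos: [0.5303, -0.2684, 0.2621]
tcp_rot: [180.0, -0.1, 5.4]
wrist_force: [-4.4, 2.7, 12.6]
opening: 0.0383
```

```bash
python3 - <<'E'
from workcell import status, viewer, bot
from h import *
im=viewer.camera("wrist");cv2.imwrite("pics/w3.png",cv2.resize(im[200:360,130:430],None,fx=2.6,fy=2.6,interpolation=cv2.INTER_CUBIC))
E
```

```text
(no output)
```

View pics/w3.png

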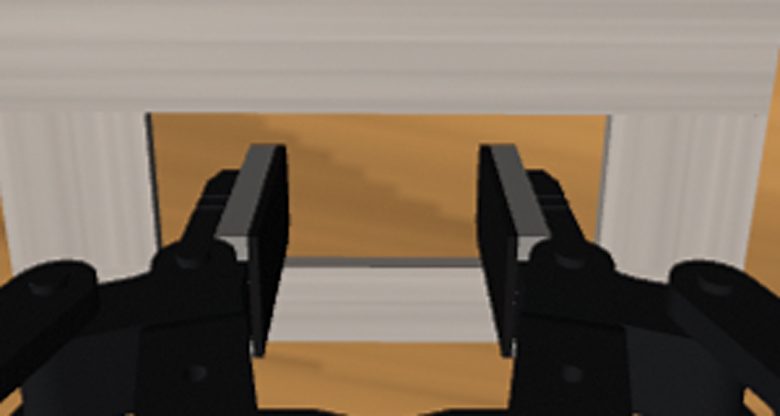

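```bash
python3 - <<'E'
from workcell import status, viewer, bot
from h import *
p=viewer.camera_params("wrist"); s=status.get_obs(); T=s['ee_pos']; a=np.radians(s['tcp_rot'][2])
for z in (.085,.09,.094,.098):
  for u in [(250,145),(286,145),(480,145),(514,145)]:
    w=px2w(p,(130+u[0]/2.6,200+u[1]/2.6),z)-T; print(z,u,np.round(1000*np.array([w[0]*np.cos(a)+w[1]*np.sin(a), w[0]*np.sin(a)-w[1]*np.cos(a)]),1))
t,th=np.array([.5945,-.2618]),np.radians(5.2)
b=[px2w(p,(130+u[0]/2.6,200+u[1]/2.6),.094) for u in [(150,113),(608,113),(160,258)]]
for w in b:
  w=w-T; print("slot",np.round(1000*np.array([w[0]*np.cos(a)+w[1]*np.sin(a), w[0]*np.sin(a)-w[1]*np.cos(a)]),1))
E
```

```text
0.085 (250, 145) [  5.8 -27.6]
0.085 (286, 145) [  5.8 -20.1]
0.085 (480, 145) [ 5.7 20.5]
0.085 (514, 145) [ 5.7 27.6]
0.09 (250, 145) [  8.1 -26.7]
0.09 (286, 145) [  8.  -19.4]
0.09 (480, 145) [ 8.  19.8]
0.09 (514, 145) [ 8.  26.6]
0.094 (250, 145) [  9.9 -25.9]
0.094 (286, 145) [  9.9 -18.9]
0.094 (480, 145) [ 9.8 19.2]
0.094 (514, 145) [ 9.8 25.9]
0.098 (250, 145) [ 11.7 -25.2]
0.098 (286, 145) [ 11.7 -18.3]
0.098 (480, 145) [11.7 18.6]
0.098 (514, 145) [11.7 25.1]
slot [ 16.7 -44.9]
slot [16.6 43.8]
slot [-15.4 -45.7]
```

The fingertips are inside the slot on the step. I'll ease off 2 mm and start the pull, turning the board to square it with the edge.

Emit:
move_arm([
  {"claw": -0.1,"travel": [0,0,-0.2],"turn": 0},
  {"claw": -0.1,"travel": [-0.5,-0.1,0],"turn": 0.7},
  {"claw": -0.1,"travel": [-0.5,-0.09,0],"turn": 0.7},
  {"claw": -0.1,"travel": [-0.5,-0.09,0],"turn": 0.7},
  {"claw": -0.1,"travel": [-0.5,-0.08,0],"turn": 0.7},
])

```text
time: 4.05
ee_pos: [0.5099, -0.2664, 0.2623]
tcp_rot: [180.0, -0.0, 2.6]
wrist_force: [3.1, 0.0, 1.7]
opening: 0.0385
```

```bash
python3 - <<'E'
from workcell import status, viewer, bot
from h import *
im=viewer.camera("wrist");cv2.imwrite("pics/w4.png",cv2.resize(im[200:360,130:430],None,fx=2.6,fy=2.6,interpolation=cv2.INTER_CUBIC))
E
```

```text
(no output)
```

View pics/w4.png

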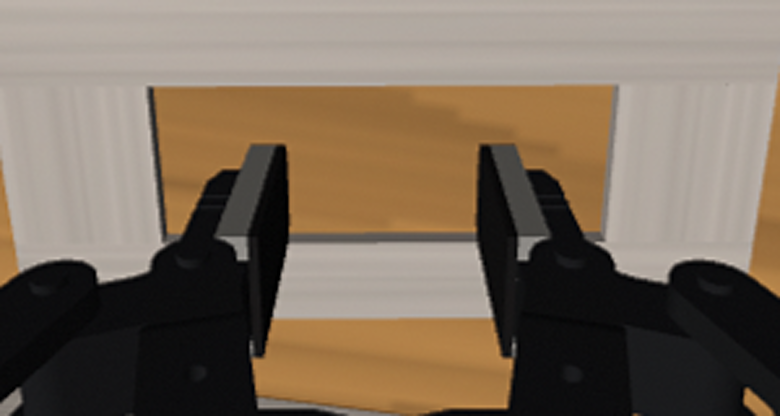

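The board follows and squares up. Continuing.

Emit:
move_arm([
  {"claw": -0.1,"travel": [-0.5,-0.07,0],"turn": 0.8},
  {"claw": -0.1,"travel": [-0.5,-0.06,0],"turn": 0.8},
  {"claw": -0.1,"travel": [-0.5,-0.06,0],"turn": 0.8},
  {"claw": -0.1,"travel": [-0.5,-0.05,0],"turn": 0.8},
  {"claw": -0.1,"travel": [-0.5,-0.04,0],"turn": 0.8},
])

```text
time: 4.52
ee_pos: [0.4847, -0.2641, 0.2622]
tcp_rot: [180.0, -0.0, -1.4]
wrist_force: [2.9, 0.5, 2.5]
opening: 0.0386
```

Emit:
move_arm([
  {"claw": -0.1,"travel": [-0.5,-0.04,0],"turn": 0.8},
  {"claw": -0.1,"travel": [-0.5,-0.03,0],"turn": 0.8},
  {"claw": -0.1,"travel": [-0.5,-0.02,0],"turn": 0.8},
  {"claw": -0.1,"travel": [-0.5,-0.01,0],"turn": 0.8},
  {"claw": -0.1,"travel": [-0.5,0,0],"turn": 0.8},
])

```text
time: 4.93
ee_pos: [0.4598, -0.2618, 0.2622]
tcp_rot: [180.0, -0.0, -5.4]
wrist_force: [2.2, -0.5, 1.2]
opening: 0.0386
```

```bash
python3 - <<'E'
from workcell import status, viewer, bot
from h import *
im=viewer.camera("wrist");cv2.imwrite("pics/w5.png",im)
im=viewer.camera("top");cv2.imwrite("pics/t5.png",cv2.resize(im[115:315,240:420],None,fx=3,fy=3,interpolation=cv2.INTER_CUBIC))
E
```

```text
(no output)
```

View pics/w5.png

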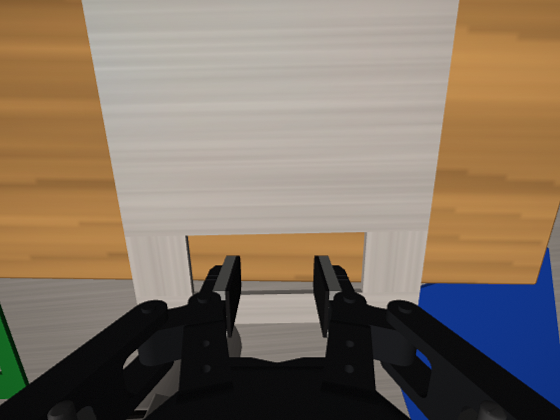

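View pics/t5.png

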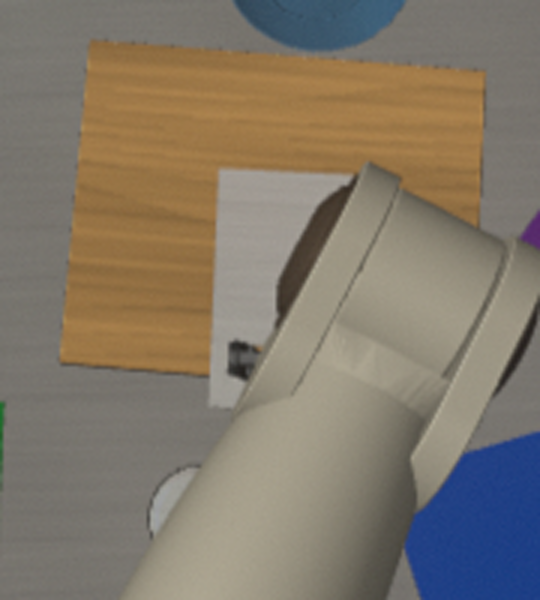

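Wrist: slot inner edge runs (187,236)–(366,232) and the step's front edge (0,278)–(538,283).

```bash
cat > m.py <<'E'
from h import *
def meas(p,slotL,slotR,eL,eR,zc=.094):
    a,b=px2w(p,slotL,zc)[:2],px2w(p,slotR,zc)[:2]; c,d=px2w(p,eL,.09)[:2],px2w(p,eR,.09)[:2]
    n=(d-c)/np.linalg.norm(d-c); m=np.array([n[1],-n[0]]); m=m if m[0]<0 else -m
    print("out past edge mm L,R:",1000*(a-c)@m,1000*(b-c)@m,"slot len",1000*np.linalg.norm(a-b),"edge dir",np.degrees(np.arctan2(-n[0],n[1]))%180, "slotdir",np.degrees(np.arctan2((a-b)[1],(a-b)[0]))-90, a,b)
E
python3 - <<'E'
from workcell import viewer
from m import *
meas(viewer.camera_params("wrist"),(187,236),(366,232),(0,278),(538,283))
E
```

```text
out past edge mm L,R: -26.74343747715422 -29.819731817824348 slot len 89.25122152751361 edge dir 173.9431775844123 slotdir -4.081571007068462 [ 0.48366148 -0.21884878] [ 0.47730888 -0.30787364]
```

Emit:
move_arm([
  {"claw": -0.1,"travel": [-0.5,0,0],"turn": 0.5},
  {"claw": -0.1,"travel": [-0.5,0,0],"turn": 0.5},
  {"claw": -0.1,"travel": [-0.5,0,0],"turn": 0.4},
  {"claw": -0.1,"travel": [-0.5,0,0],"turn": 0.4},
  {"claw": -0.1,"travel": [-0.5,0,0],"turn": 0.2},
])

```text
time: 5.45
ee_pos: [0.4349, -0.259, 0.2621]
tcp_rot: [-180.0, 0.0, -7.4]
wrist_force: [2.7, 0.3, 0.6]
opening: 0.0383
```

Emit:
move_arm([
  {"claw": -0.1,"travel": [-0.5,0,0],"turn": 0},
  {"claw": -0.1,"travel": [-0.4,0,0],"turn": 0},
  {"claw": -0.1,"travel": [0,0,0],"turn": 0},
])

```text
time: 5.7
ee_pos: [0.4256, -0.2578, 0.2621]
tcp_rot: [180.0, 0.1, -7.4]
wrist_force: [0.4, 1.0, -0.7]
opening: 0.0384
```

```bash
python3 - <<'E'
from workcell import status, viewer, bot
from h import *
im=viewer.camera("wrist");cv2.imwrite("pics/w6.png",im)
E
```

```text
(no output)
```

View pics/w6.png

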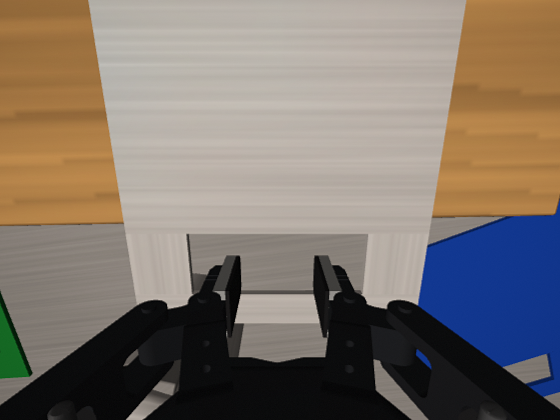

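Now the slot's inner edge runs (188,235)–(367,234), nearer the gripper than the step edge, which runs (0,226)–(555,214).

```bash
python3 - <<'E'
from workcell import viewer,status
from m import *
p=viewer.camera_params("wrist")
meas(p,(188,235),(367,234),(0,226),(555,214))
im=cv2.imread("pics/w6.png"); cv2.imwrite("pics/w6c.png",cv2.resize(im[190:270,80:480],None,fx=2,fy=4,interpolation=cv2.INTER_CUBIC))
print(status.get_obs()['ee_pos'])
E
```

```text
out past edge mm L,R: 5.549893838660816 7.050826743937247 slot len 89.23483141712921 edge dir 173.9149189832344 slotdir -7.048843427851111 [ 0.45225083 -0.21647714] [ 0.44130034 -0.30503753]
[ 0.42590652 -0.25787182  0.26207504]
```

View pics/w6c.png

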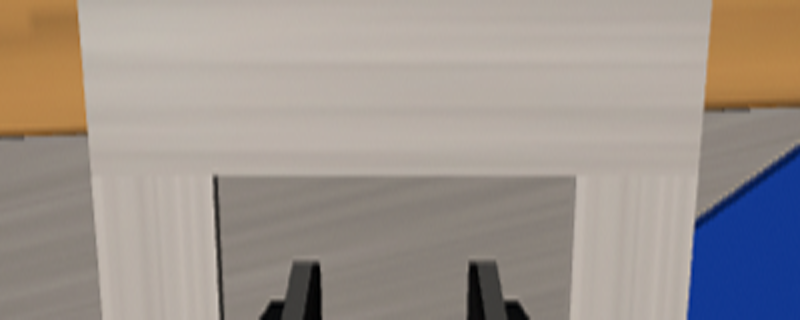

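The slot is 5.5–7 mm past the edge and the board is nearly square. Next I'll raise the gripper, turn it 90° and grip the bar slightly away from the canister.

Emit:
move_arm([
  {"claw": -0.1,"travel": [0.2,0,0],"turn": 0},
  {"claw": -0.1,"travel": [0,0,-1.0],"turn": 0},
  {"claw": -0.1,"travel": [0,0,-3],"turn": 0},
  {"claw": -0.1,"travel": [0,0,-4],"turn": 0},
  {"claw": -0.1,"travel": [-2.4,1.25,0],"turn": -4.0},
])

```text
time: 6.17
ee_pos: [0.4058, -0.2674, 0.3498]
tcp_rot: [179.7, -0.5, -3.3]
wrist_force: [0.9, -0.5, 0.8]
opening: 0.0383
```

Emit:
move_arm([
  {"claw": -0.2,"travel": [0,0,0],"turn": -7.1},
  {"claw": -0.2,"travel": [0,0,0],"turn": -7.1},
  {"claw": -0.2,"travel": [0,0,0],"turn": -7.1},
  {"claw": -0.2,"travel": [0,0,0],"turn": -7.1},
  {"claw": -0.2,"travel": [0,0,0],"turn": -7.1},
])

```text
time: 6.58
ee_pos: [0.4032, -0.2675, 0.3429]
tcp_rot: [180.0, -0.0, 32.5]
wrist_force: [0.4, 0.3, -0.2]
opening: 0.034
```

Emit:
move_arm([
  {"claw": -0.3,"travel": [0,0,0],"turn": -7.1},
  {"claw": -0.3,"travel": [0,0,0],"turn": -7.1},
  {"claw": -0.3,"travel": [0,0,0],"turn": -7.1},
  {"claw": -0.3,"travel": [0,0,0],"turn": -7.1},
  {"claw": -0.3,"travel": [0,0,0],"turn": -7.1},
])

```text
time: 7.0
ee_pos: [0.4033, -0.2675, 0.3428]
tcp_rot: [180.0, 0.0, 68.0]
wrist_force: [-0.2, 0.4, -0.2]
opening: 0.0295
```

Emit:
move_arm([
  {"claw": -0.3,"travel": [0,0,0],"turn": -7.1},
  {"claw": -0.3,"travel": [0,0,0],"turn": -7.1},
  {"claw": -0.3,"travel": [0,0,0],"turn": 0},
  {"claw": -0.3,"travel": [0,0,0],"turn": 0},
])

```text
time: 7.33
ee_pos: [0.4032, -0.2675, 0.3426]
tcp_rot: [180.0, 0.0, 81.6]
wrist_force: [0.9, -0.4, -0.0]
opening: 0.0298
```

```bash
python3 - <<'E'
from workcell import status, viewer, bot
from h import *
s=status.get_obs(); print(s['ee_pos'],s['tcp_rot'],s['opening'])
im=viewer.camera("wrist");cv2.imwrite("pics/w7.png",im)
im=viewer.camera("side");cv2.imwrite("pics/s7.png",cv2.resize(im[130:270,180:400],None,fx=3.6,fy=3.6,interpolation=cv2.INTER_CUBIC))
E
```

```text
[ 0.40320722 -0.26750787  0.34263755] [1.79995771e+02 6.31268886e-03 8.16264644e+01] 0.029840724768935827
```

View pics/w7.png

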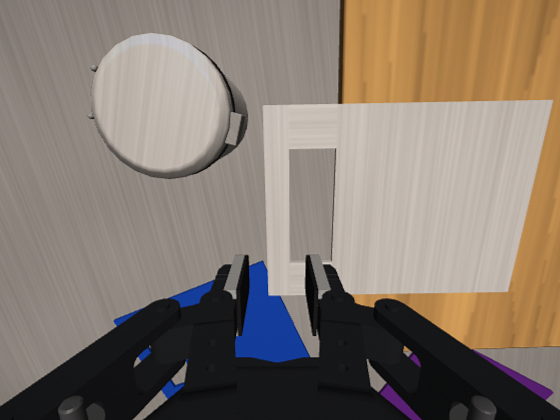

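View pics/s7.png

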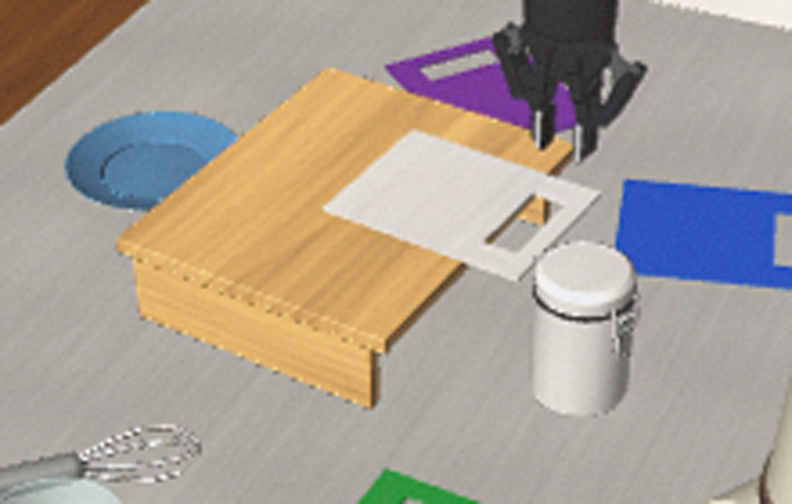

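Wrist view: slot corners (289,149), (336,149), (332,262), (289,262); board corners (263,106), (550,100), (508,291), (269,295). The canister (165,105) stands clear of the bar.

```bash
python3 - <<'E'
from workcell import viewer,status
from m import *
p=viewer.camera_params("wrist")
o=[(-.082,.045),(-.048,.045),(-.048,-.045),(-.082,-.045),(-.1,.075),(.1,.075),(.1,-.075),(-.1,-.075)]
b=[px2w(p,u,.094) for u in [(289,149),(336,149),(332,262),(289,262),(263,106),(550,100),(508,291),(269,295)]]
t,th,r=fit2d(o,b); print(t,th,r)
c,s=np.cos(np.radians(th)),np.sin(np.radians(th)); g=t+np.array([[c,-s],[s,c]])@[-.091,-.012]
S=status.get_obs(); a=np.radians(S['tcp_rot'][2]); d=g-S['ee_pos'][:2]
print(g,"tool cm",100*(d[0]*np.cos(a)+d[1]*np.sin(a)),100*(d[0]*np.sin(a)-d[1]*np.cos(a)),"turn",S['tcp_rot'][2]-(th+90))
E
```

```text
[ 0.49539418 -0.26719966] -7.170199795029525 0.0011177420530501525
[ 0.40360802 -0.26774745] tool cm -0.017213842076775177 0.04808602491685692 turn -1.2048499366841554
```

Emit:
move_arm([
  {"claw": -0.3,"travel": [0,0.04,2.5],"turn": -1.2},
  {"claw": -0.3,"travel": [0,0,2.5],"turn": 0},
  {"claw": -0.3,"travel": [0,0,1.0],"turn": 0},
  {"claw": -0.3,"travel": [0,0,0],"turn": 0},
  {"claw": -0.3,"travel": [0,0,0],"turn": 0},
])

```text
time: 7.85
ee_pos: [0.4034, -0.2675, 0.2826]
tcp_rot: [-180.0, -0.0, 83.0]
wrist_force: [0.9, -0.3, 1.0]
opening: 0.0298
```

```bash
python3 - <<'E'
from workcell import status, viewer, bot
from h import *
im=viewer.camera("wrist");cv2.imwrite("pics/w8.png",im)
E
```

```text
(no output)
```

View pics/w8.png

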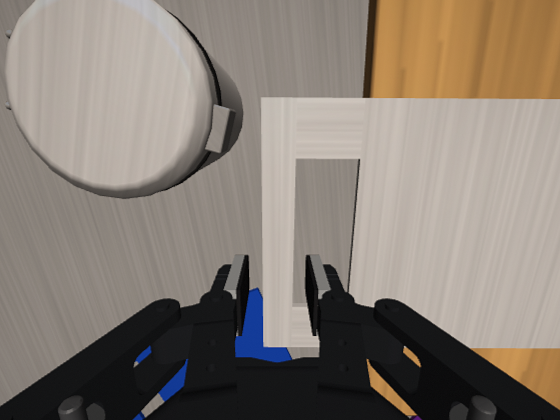

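The bar (columns 263–295) is centred between the pads (248–307). I'll descend and grip.

Emit:
move_arm([
  {"claw": -0.3,"travel": [0,0,1.5],"turn": 0},
  {"claw": -0.3,"travel": [0,0,1.5],"turn": 0},
  {"claw": -0.3,"travel": [0,0,0.6],"turn": 0},
  {"claw": -0.3,"travel": [0,0,0],"turn": 0},
  {"claw": -0.3,"travel": [0,0,0],"turn": 0},
])

```text
time: 8.32
ee_pos: [0.4036, -0.2677, 0.2472]
tcp_rot: [180.0, 0.0, 83.0]
wrist_force: [-0.0, 0.3, 0.5]
opening: 0.0299
```

Emit:
move_arm([
  {"claw": -0.6,"travel": [0,0,0],"turn": 0},
  {"claw": -1,"travel": [0,0,0],"turn": 0},
  {"claw": -1,"travel": [0,0,0],"turn": 0},
  {"claw": -1,"travel": [0,0,0],"turn": 0},
  {"claw": -1,"travel": [0,0,0],"turn": 0},
], squeeze=110)

```text
time: 8.73
ee_pos: [0.4037, -0.2677, 0.2471]
tcp_rot: [179.9, 0.1, 83.0]
wrist_force: [-0.8, -0.7, 5.4]
opening: 0.0146
```

```bash
python3 - <<'E'
from workcell import status, viewer, bot
from h import *
im=viewer.camera("wrist");cv2.imwrite("pics/w9.png",im)
E
```

```text
(no output)
```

View pics/w9.png

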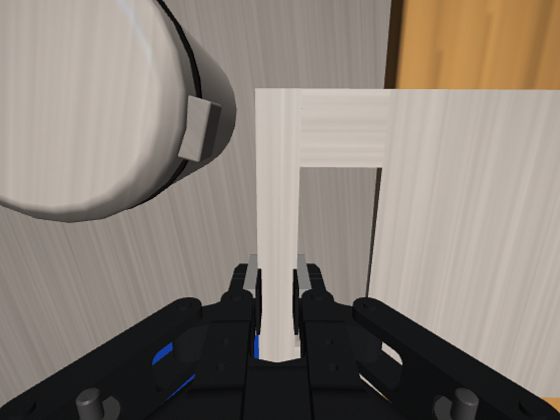

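The pads hold the bar (opening 14.6 mm, so they compress a little). Lifting slowly.

Emit:
move_arm([
  {"claw": -1,"travel": [0,0,-0.3],"turn": 0},
  {"claw": -1,"travel": [0,0,-0.4],"turn": 0},
  {"claw": -1,"travel": [0,0,-0.5],"turn": 0},
  {"claw": -1,"travel": [0,0,-0.5],"turn": 0},
  {"claw": -1,"travel": [0,0,0],"turn": 0},
], squeeze=120)

```text
time: 9.2
ee_pos: [0.4036, -0.2676, 0.2641]
tcp_rot: [180.0, 0.0, 83.0]
wrist_force: [0.8, -0.5, -2.8]
opening: 0.0144
```

```bash
python3 - <<'E'
from workcell import status, viewer, bot
from h import *
im=viewer.camera("wrist");cv2.imwrite("pics/w10.png",im)
im=viewer.camera("side");cv2.imwrite("pics/s10.png",cv2.resize(im[130:270,180:400],None,fx=3.6,fy=3.6,interpolation=cv2.INTER_CUBIC))
E
```

```text
(no output)
```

View pics/w10.png

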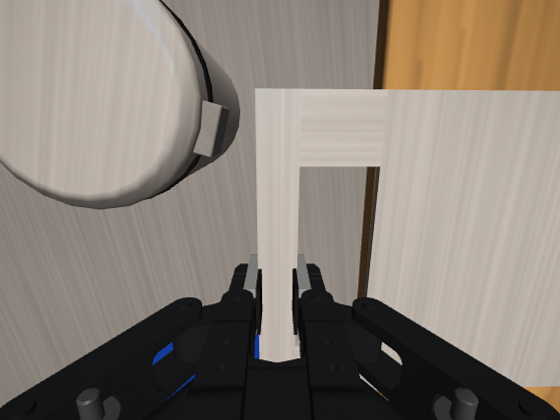

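View pics/s10.png

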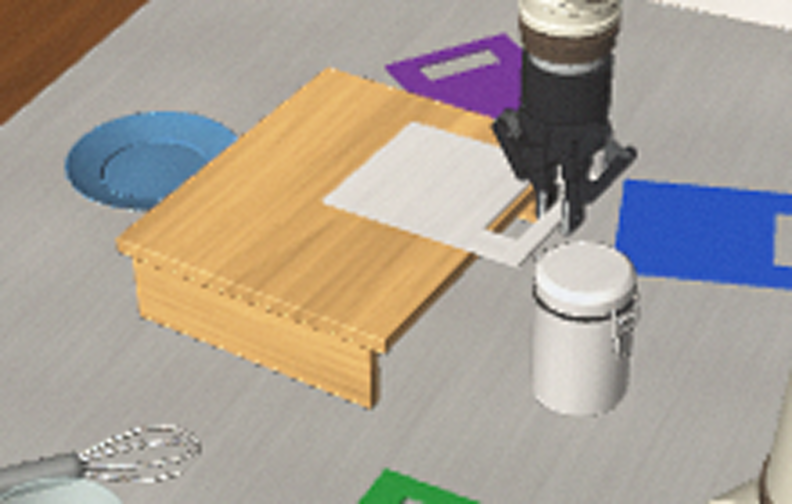

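The wrist force of -2.8 N equals the board's weight and the board is level. I'll lift further and measure the board in the hand.

Emit:
move_arm([
  {"claw": -1,"travel": [0,0,-1],"turn": 0},
  {"claw": -1,"travel": [0,0,-2],"turn": 0},
  {"claw": -1,"travel": [0,0,-2.5],"turn": 0},
  {"claw": -1,"travel": [0,0,-2.5],"turn": 0},
  {"claw": -1,"travel": [0,0,-1.5],"turn": 0},
])

```text
time: 9.72
ee_pos: [0.4034, -0.2675, 0.3613]
tcp_rot: [179.9, 0.1, 83.0]
wrist_force: [-0.2, -0.6, -2.8]
opening: 0.0142
```

Emit:
move_arm([
  {"claw": -1,"travel": [0,0,-0.5],"turn": 0},
  {"claw": -1,"travel": [0,0,0],"turn": 0},
  {"claw": -1,"travel": [0,0,0],"turn": 0},
  {"claw": -1,"travel": [0,0,0],"turn": 0},
])

```text
time: 10.05
ee_pos: [0.4033, -0.2675, 0.3618]
tcp_rot: [-179.9, -0.1, 83.0]
wrist_force: [0.3, 0.7, -3.4]
opening: 0.0141
```

```bash
python3 - <<'E'
from workcell import status, viewer, bot
from h import *
s=status.get_obs(); print(s['ee_pos'],s['tcp_rot'],s['wrist_force'],s['torque'])
im=viewer.camera("wrist");cv2.imwrite("pics/w11.png",im)
im=viewer.camera("side");cv2.imwrite("pics/s11.png",im)
im=viewer.camera("top");cv2.imwrite("pics/t11.png",im)
E
```

```text
[ 0.40332001 -0.26746648  0.36180934] [-1.79889602e+02 -5.24648664e-02  8.30458547e+01] [ 0.33292601  0.7318052  -3.42831185] [0.04869363 0.30820099 0.06942678]
```

View pics/w11.png

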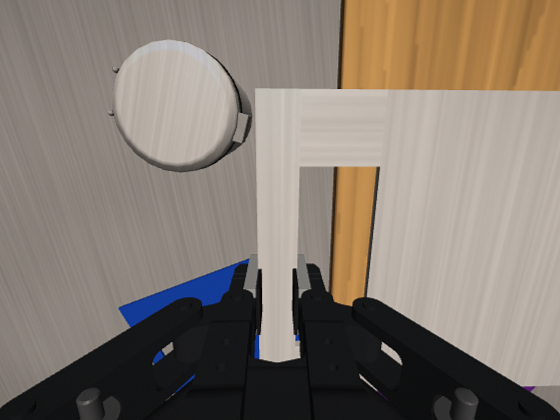

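View pics/s11.png

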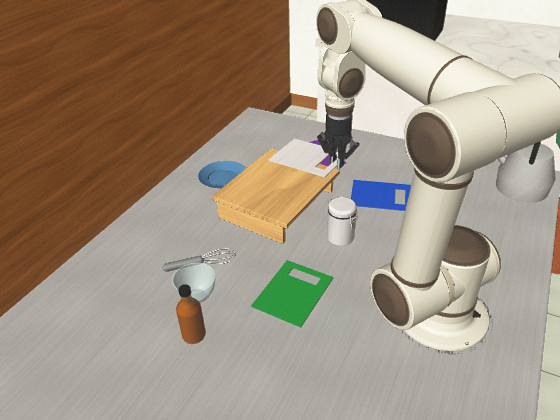

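View pics/t11.png

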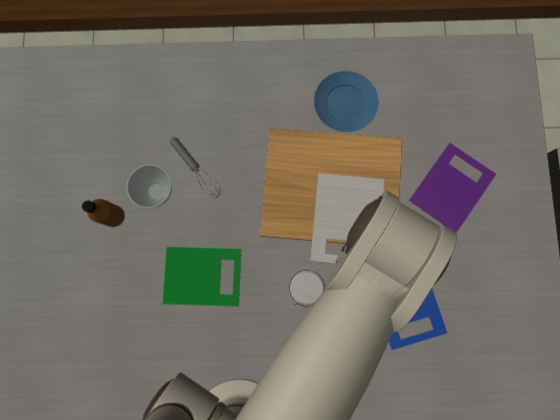

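```bash
python3 - <<'E'
from workcell import viewer,status
from m import *
p=viewer.camera_params("wrist"); S=status.get_obs(); a=np.radians(S['tcp_rot'][2]);T=S['ee_pos']
o=[(-.1,.075),(-.082,.045),(-.048,.045)]
z=T[2]-.153
b=[px2w(p,u,z) for u in [(256,89),(300,166),(381,166)]]
# board coordinates in hand frame: u = tool y (≈board x), v= tool x (≈board y)
q=[(((w-T)[0]*np.sin(a)-(w-T)[1]*np.cos(a)),((w-T)[0]*np.cos(a)+(w-T)[1]*np.sin(a))) for w in b]
print(np.round(q,4)); print(fit2d(o,q))
# top view check: far edge corners 
pt=viewer.camera_params("top")
for z in (.195,.205,.215): print(z,[px2w(pt,u,z)[:2].round(4) for u in [(318,174),(384,178),(311,262)]])
E
```

```text
[[-0.0089  0.0877]
 [ 0.0088  0.0581]
 [ 0.0424  0.0581]]
(array([0.09071929, 0.01293659]), np.float64(-0.01758762501829892), np.float64(0.00037616709003220755))
0.195 [array([ 0.602 , -0.2032]), array([ 0.5889, -0.3533]), array([ 0.4022, -0.1805])]
0.205 [array([ 0.5996, -0.2024]), array([ 0.5866, -0.3509]), array([ 0.4017, -0.1799])]
0.215 [array([ 0.5972, -0.2015]), array([ 0.5844, -0.3486]), array([ 0.4013, -0.1793])]
```

The board is held square, with its origin at tool (x +12.9, y +90.7) mm. Target is board yaw 31°, tool yaw 121°, TCP (0.5156, 0.1494). I'll turn first, then carry high.

Emit:
move_arm([
  {"claw": -1,"travel": [0,0,0],"turn": -2},
  {"claw": -1,"travel": [0,0,0],"turn": -4},
  {"claw": -1,"travel": [0,0,0],"turn": -5},
  {"claw": -1,"travel": [0,0,0],"turn": -5},
  {"claw": -1,"travel": [0,0,0],"turn": -5},
])

```text
time: 10.62
ee_pos: [0.4034, -0.2675, 0.3626]
tcp_rot: [-180.0, -0.0, 104.3]
wrist_force: [-0.2, 0.5, -3.0]
opening: 0.0143
```

Emit:
move_arm([
  {"claw": -1,"travel": [0,0,0],"turn": -5},
  {"claw": -1,"travel": [0,0,0],"turn": -5},
  {"claw": -1,"travel": [0,0,0],"turn": -4},
  {"claw": -1,"travel": [0,0,0],"turn": -3},
  {"claw": -1,"travel": [0,0,0],"turn": 0},
])

```text
time: 11.03
ee_pos: [0.4034, -0.2675, 0.3627]
tcp_rot: [-180.0, -0.0, 121.2]
wrist_force: [0.6, -0.5, -2.9]
opening: 0.0144
```

Emit:
move_arm([
  {"claw": -1,"travel": [0.8,0.84,0],"turn": 0},
  {"claw": -1,"travel": [1.4,1.46,0],"turn": 0},
  {"claw": -1,"travel": [2,2.09,0],"turn": 0},
  {"claw": -1,"travel": [2,2.09,0],"turn": 0},
  {"claw": -1,"travel": [2,2.09,0],"turn": 0},
])

```text
time: 11.45
ee_pos: [0.4346, -0.1516, 0.363]
tcp_rot: [-180.0, -0.0, 120.9]
wrist_force: [-0.1, -0.1, -4.0]
opening: 0.0144
```

Emit:
move_arm([
  {"claw": -1,"travel": [2,2.09,0],"turn": 0},
  {"claw": -1,"travel": [2,2.09,0],"turn": 0},
  {"claw": -1,"travel": [2,2.09,0],"turn": 0},
  {"claw": -1,"travel": [2,2.09,0],"turn": 0},
  {"claw": -1,"travel": [2,2.09,0],"turn": 0},
])

```text
time: 11.87
ee_pos: [0.4724, -0.0116, 0.3631]
tcp_rot: [-180.0, -0.0, 120.9]
wrist_force: [1.0, -0.1, -3.4]
opening: 0.0145
```

Emit:
move_arm([
  {"claw": -1,"travel": [2,2.09,0],"turn": 0},
  {"claw": -1,"travel": [2,2.09,0],"turn": 0},
  {"claw": -1,"travel": [2,2.09,0],"turn": 0},
  {"claw": -1,"travel": [2,2.09,0],"turn": 0},
  {"claw": -1,"travel": [1.6,1.67,0],"turn": 0},
])

```text
time: 12.28
ee_pos: [0.5089, 0.123, 0.3628]
tcp_rot: [-180.0, -0.0, 121.0]
wrist_force: [0.2, -0.7, -3.1]
opening: 0.0142
```

Emit:
move_arm([
  {"claw": -1,"travel": [1.2,1.25,0],"turn": 0},
  {"claw": -1,"travel": [0.8,0.85,0],"turn": 0},
  {"claw": -1,"travel": [0,0,0],"turn": 0},
  {"claw": -1,"travel": [0,0,0],"turn": 0},
  {"claw": -1,"travel": [0,0,0],"turn": 0},
])

```text
time: 12.7
ee_pos: [0.5164, 0.1479, 0.3631]
tcp_rot: [-180.0, 0.0, 121.0]
wrist_force: [0.1, 0.2, -3.9]
opening: 0.0143
```

```bash
python3 - <<'E'
from workcell import status, viewer, bot
from h import *
s=status.get_obs(); print(s['ee_pos'],s['tcp_rot'],s['wrist_force'],s['torque'])
im=viewer.camera("side");cv2.imwrite("pics/s12.png",im)
im=viewer.camera("top");cv2.imwrite("pics/t12.png",im)
E
```

```text
[0.51643691 0.14793844 0.36314946] [-1.79974334e+02  6.07276985e-03  1.20996493e+02] [ 0.13822799  0.17948775 -3.91579634] [-0.21977519  0.21854518  0.00167589]
```

View pics/s12.png

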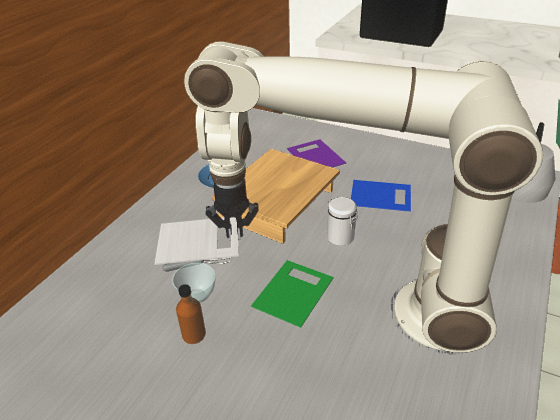

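View pics/t12.png

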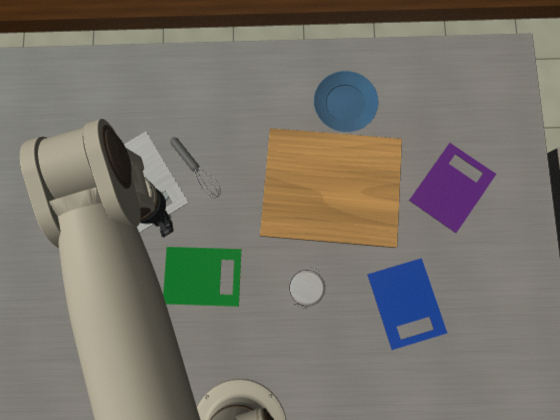

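Emit:
move_arm([
  {"claw": -1,"travel": [0.15,0,1.5],"turn": 0},
  {"claw": -1,"travel": [0,0,2.5],"turn": 0},
  {"claw": -1,"travel": [0,0,2.5],"turn": 0},
  {"claw": -1,"travel": [0,0,2.0],"turn": 0},
  {"claw": -1,"travel": [0,0,1.5],"turn": 0},
])

```text
time: 13.22
ee_pos: [0.5154, 0.1487, 0.2613]
tcp_rot: [-179.9, -0.0, 121.0]
wrist_force: [0.3, 0.9, -3.7]
opening: 0.0141
```

Emit:
move_arm([
  {"claw": -1,"travel": [0,0,1.0],"turn": 0},
  {"claw": -1,"travel": [0,0,0.6],"turn": 0},
  {"claw": -1,"travel": [0,0,0],"turn": 0},
  {"claw": -1,"travel": [0,0,0],"turn": 0},
])

```text
time: 13.55
ee_pos: [0.516, 0.1495, 0.2479]
tcp_rot: [180.0, 0.0, 121.0]
wrist_force: [-0.1, 0.4, -2.8]
opening: 0.0143
```

```bash
python3 - <<'E'
from workcell import status, viewer, bot
from h import *
s=status.get_obs(); print(s['ee_pos'],s['tcp_rot'],s['wrist_force'])
p=viewer.camera_params("side"); im=viewer.camera("side")
T=s['ee_pos'];a=np.radians(s['tcp_rot'][2]);tx=np.array([np.cos(a),np.sin(a)]);ty=np.array([np.sin(a),-np.cos(a)])
pts=[]
for bx,by in [(-.1,.075),(.1,.075),(.1,-.075),(-.1,-.075)]:
    w=T[:2]+ty*(.0907+bx)+tx*(.0129+by); pts.append([*w,T[2]-.157])
print("board pred px",w2px(p,np.array(pts)).round(1))
ang=np.linspace(0,2*np.pi,9)[:-1]
rim=np.c_[.609+.058*np.cos(ang),.2206+.058*np.sin(ang),0*ang+.075]
print("rim pred",w2px(p,rim).round(1))
cv2.imwrite("pics/s13.png",cv2.resize(im[210:350,100:300],None,fx=4,fy=4,interpolation=cv2.INTER_CUBIC))
E
```

```text
[0.51604694 0.14949449 0.24788662] [1.79959761e+02 1.06813529e-02 1.21020084e+02] [-0.07570229  0.367416   -2.7707177 ]
board pred px [[241.3 289.3]
 [161.3 295.7]
 [167.  255. ]
 [240.1 249.5]]
rim pred [[175.7 270.1]
 [171.8 282. ]
 [180.9 291.2]
 [198.  291.8]
 [212.2 283.2]
 [215.1 271.2]
 [205.6 262.7]
 [189.6 262.3]]
```

View pics/s13.png

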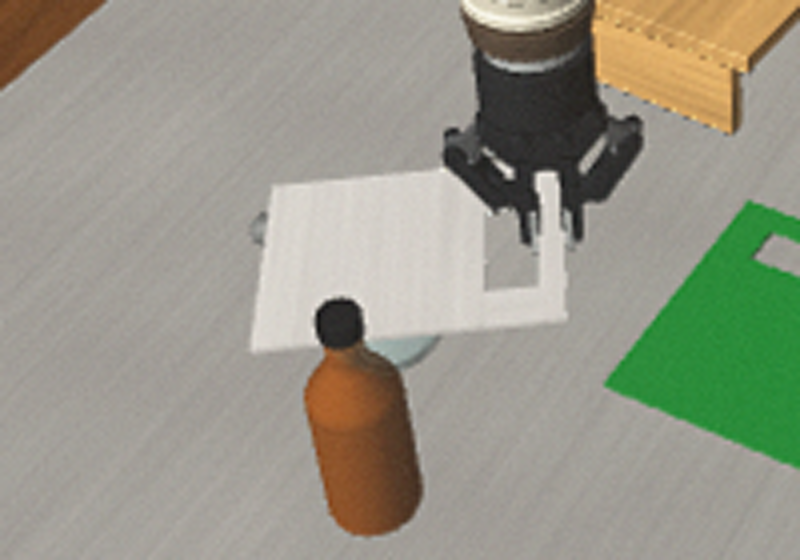

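Predicted and seen board corners agree within 2 px, and the bottle is clear. Lowering in fine steps until the rim carries it.

Emit:
move_arm([
  {"claw": -1,"travel": [0,0,0.4],"turn": 0},
  {"claw": -1,"travel": [0,0,0.3],"turn": 0},
  {"claw": -1,"travel": [0,0,0.2],"turn": 0},
  {"claw": -1,"travel": [0,0,0],"turn": 0},
  {"claw": -1,"travel": [0,0,0],"turn": 0},
])

```text
time: 14.02
ee_pos: [0.5159, 0.1497, 0.2382]
tcp_rot: [-180.0, -0.0, 121.0]
wrist_force: [0.8, -1.4, -3.3]
opening: 0.0143
```

Emit:
move_arm([
  {"claw": -1,"travel": [0,0,0.2],"turn": 0},
  {"claw": -1,"travel": [0,0,0],"turn": 0},
  {"claw": -1,"travel": [0,0,0],"turn": 0},
])

```text
time: 14.27
ee_pos: [0.5159, 0.1497, 0.2362]
tcp_rot: [180.0, -0.0, 121.0]
wrist_force: [-0.1, -0.3, -2.5]
opening: 0.0143
```

Emit:
move_arm([
  {"claw": -1,"travel": [0,0,0.2],"turn": 0},
  {"claw": -1,"travel": [0,0,0],"turn": 0},
  {"claw": -1,"travel": [0,0,0],"turn": 0},
])

```text
time: 14.52
ee_pos: [0.5159, 0.1497, 0.2342]
tcp_rot: [180.0, 0.0, 121.0]
wrist_force: [0.6, -0.2, -1.2]
opening: 0.0143
```

Emit:
move_arm([
  {"claw": -1,"travel": [0,0,0.1],"turn": 0},
  {"claw": -1,"travel": [0,0,0],"turn": 0},
  {"claw": -1,"travel": [0,0,0],"turn": 0},
])

```text
time: 14.77
ee_pos: [0.5159, 0.1497, 0.2332]
tcp_rot: [180.0, 0.0, 121.0]
wrist_force: [-0.1, 0.5, -1.4]
opening: 0.0142
```

Emit:
move_arm([
  {"claw": -1,"travel": [0,0,0.1],"turn": 0},
  {"claw": -1,"travel": [0,0,0],"turn": 0},
  {"claw": -1,"travel": [0,0,0],"turn": 0},
])

```text
time: 15.02
ee_pos: [0.5159, 0.1497, 0.2325]
tcp_rot: [180.0, 0.0, 121.0]
wrist_force: [-1.6, -1.5, 3.3]
opening: 0.014
```

Near and far rim now both carry the board (+3.3 N). I'll ease up half a millimetre and let go.

Emit:
move_arm([
  {"claw": -1,"travel": [0,0,-0.04],"turn": 0},
  {"claw": -1,"travel": [0,0,0],"turn": 0},
], squeeze=20)

```text
time: 15.18
ee_pos: [0.5159, 0.1497, 0.2328]
tcp_rot: [180.0, 0.0, 121.0]
wrist_force: [-1.4, -1.4, 2.2]
opening: 0.0142
```

Emit:
move_arm([
  {"claw": -0.5,"travel": [0,0,0],"turn": 0},
  {"claw": -0.35,"travel": [0,0,0],"turn": 0},
  {"claw": -0.3,"travel": [0,0,0],"turn": 0},
  {"claw": -0.3,"travel": [0,0,0],"turn": 0},
  {"claw": -0.3,"travel": [0,0,0],"turn": 0},
])

```text
time: 15.6
ee_pos: [0.5159, 0.1497, 0.2325]
tcp_rot: [-180.0, -0.0, 121.0]
wrist_force: [-0.6, -0.5, 0.0]
opening: 0.0299
```

```bash
python3 - <<'E'
from workcell import status, viewer, bot
from h import *
s=status.get_obs(); print(s['ee_pos'],s['tcp_rot'],s['wrist_force'])
im=viewer.camera("side"); w=viewer.camera("wrist"); cv2.imwrite("pics/w14.png",w)
cv2.imwrite("pics/s14.png",cv2.resize(im[210:350,100:300],None,fx=4,fy=4,interpolation=cv2.INTER_CUBIC))
E
```

```text
[0.51591078 0.14970594 0.23249854] [-1.79998635e+02 -1.27973014e-03  1.21045424e+02] [-0.63414205 -0.48181427  0.01998633]
```

View pics/s14.png

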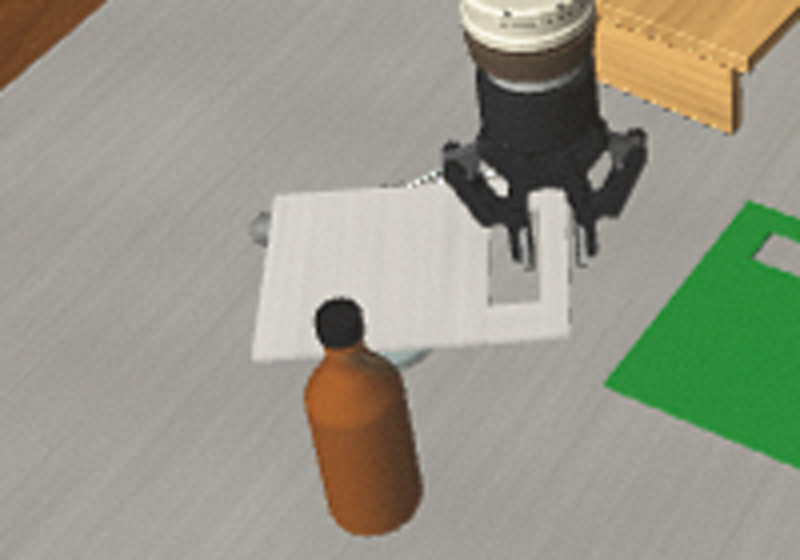

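View pics/w14.png

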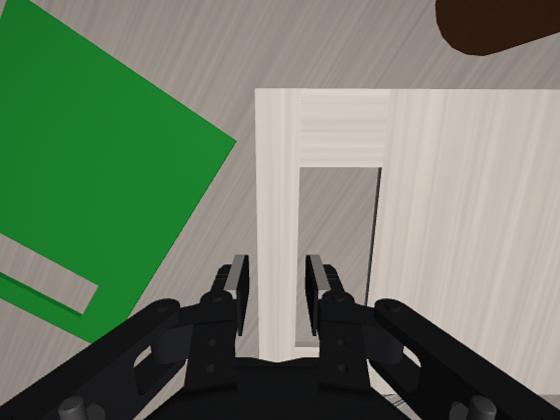

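Released: the bar is free between the open pads (about 6 mm each side) and the board rests flat. I'll back out straight up.

Emit:
move_arm([
  {"claw": -0.3,"travel": [0,0,-0.5],"turn": 0},
  {"claw": -0.3,"travel": [0,0,-1.5],"turn": 0},
  {"claw": -0.3,"travel": [0,0,-2.5],"turn": 0},
  {"claw": -0.3,"travel": [0,0,-3],"turn": 0},
  {"claw": -0.3,"travel": [0,0,-3],"turn": 0},
])

```text
time: 16.12
ee_pos: [0.5156, 0.1496, 0.3388]
tcp_rot: [-180.0, -0.0, 121.0]
wrist_force: [0.8, -0.0, 0.4]
opening: 0.03
```

Emit:
move_arm([
  {"claw": -0.3,"travel": [-3,-2,-1],"turn": 0},
  {"claw": -0.3,"travel": [-3,-2,-1],"turn": 0},
  {"claw": -0.3,"travel": [-3,-2,0],"turn": 0},
  {"claw": -0.3,"travel": [-3,-2,0],"turn": 0},
  {"claw": -0.3,"travel": [-3,-2,0],"turn": 0},
])

```text
time: 16.53
ee_pos: [0.5072, -0.0319, 0.3584]
tcp_rot: [179.9, 0.0, 121.1]
wrist_force: [0.3, 0.8, -0.3]
opening: 0.03
```

Emit:
move_arm([
  {"claw": -0.3,"travel": [-3,-2,0],"turn": 0},
  {"claw": -0.3,"travel": [-3,-2,0],"turn": 0},
  {"claw": -0.3,"travel": [-3,-2,0],"turn": 0},
  {"claw": -0.3,"travel": [0,0,0],"turn": 0},
  {"claw": -0.3,"travel": [0,0,0],"turn": 0},
])

```text
time: 16.95
ee_pos: [0.5023, -0.1401, 0.3578]
tcp_rot: [180.0, -0.0, 120.8]
wrist_force: [-0.3, 0.4, 0.4]
opening: 0.0299
```

```bash
python3 - <<'E'
from workcell import status, viewer, bot
from h import *
s=status.get_obs(); print(s['ee_pos'],s['time'],s['wrist_force'])
im=viewer.camera("side"); cv2.imwrite("pics/s15.png",im); t=viewer.camera("top"); cv2.imwrite("pics/t15f.png",t)
cv2.imwrite("pics/t15.png",cv2.resize(t[120:260,70:270],None,fx=4,fy=4,interpolation=cv2.INTER_CUBIC))
E
```

```text
[ 0.50228404 -0.1401147   0.35781043] 16.95 [-0.30754054  0.35870603  0.44902774]
```

View pics/t15.png

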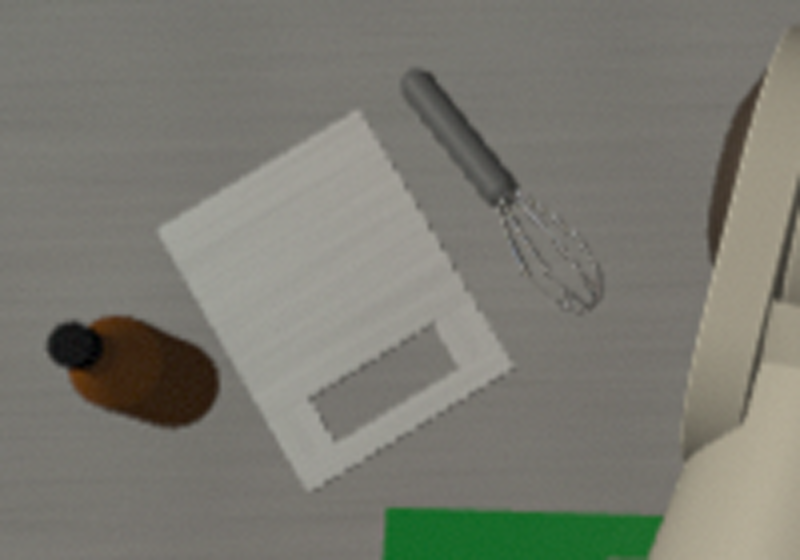

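View pics/s15.png

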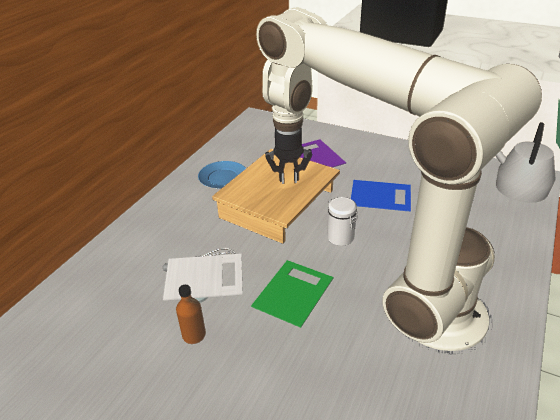

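Top crop: board corners (158,231), (360,110), (515,367), (310,491). Bottle and whisk are unmoved. Working out the cover offset next.

```bash
python3 - <<'E'
from workcell import status, viewer, bot
from h import *
p=viewer.camera_params("top")
f=lambda u:(70+u[0]/4,120+u[1]/4)
b=[px2w(p,f(u),.079) for u in [(158,231),(360,110),(515,367),(310,491),(437,322),(310,400)]]
t,th,r=fit2d([(.1,.075),(.1,-.075),(-.1,-.075),(-.1,.075),(-.048,-.045),(-.048,.045)],b); print(t,th,r)
c,s=np.cos(np.radians(th)),np.sin(np.radians(th)); d=np.array([.609,.2206])-t
print("bowl in cover mm",1000*(d[0]*c+d[1]*s)-26,1000*(-d[0]*s+d[1]*c))
ps=viewer.camera_params("side")
pts=[[*(t+np.array([[c,-s],[s,c]])@[x,y]),.079] for x,y in [(.1,.075),(.1,-.075),(-.1,-.075),(-.1,.075)]]
print(w2px(ps,np.array(pts)).round(1))
im=cv2.imread("pics/s15.png"); cv2.imwrite("pics/s15c.png",cv2.resize(im[240:350,140:270],None,fx=5,fy=5,interpolation=cv2.INTER_CUBIC))
a=cv2.imread("pics/top0.png").astype(int)
b2=cv2.imread("pics/t15f.png").astype(int)
d=np.abs(a-b2).max(2)
print("diff bottle/whisk/canister", d[195:230,80:122].mean(), d[135:200,170:225].mean(), d[268:310,288:326].mean())
E
```

```text
[0.58673551 0.20688616] 30.95845860405528 0.0017551905893892494
bowl in cover mm 0.14733308199003758 0.3069538007802498
[[162.3 298.8]
 [168.  258.1]
 [240.7 252.7]
 [241.8 292.5]]
diff bottle/whisk/canister 3.8843537414965987 6.3202797202797205 34.69674185463659
```

View pics/s15c.png

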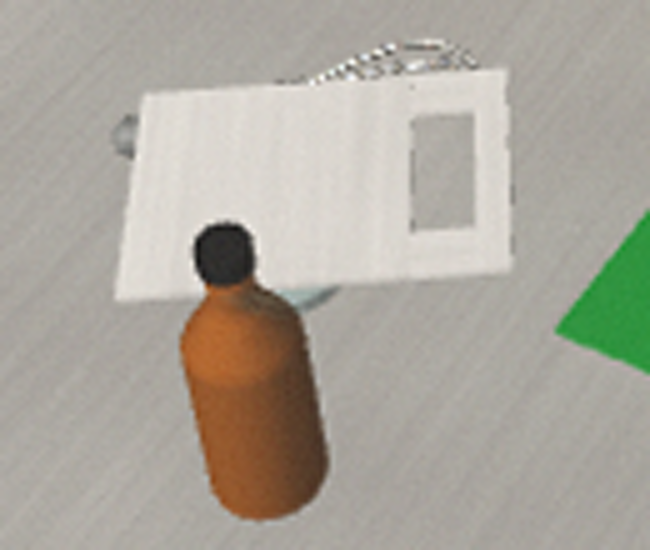

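The side corners match a flat board at rim height within 1.5 px, and the canister in the side view is where it was at (342,220); the top-view difference there comes from the arm covering it. Handing in.

```bash
python3 - <<'E'
from workcell import bot
a=__import__('cv2').imread("pics/side0.png").astype(int)[195:248,322:362];b=__import__('cv2').imread("pics/s15.png").astype(int)[195:248,322:362]
print("canister side diff",abs(a-b).mean())
print(bot.job_done())
E
```

```text
canister side diff 6.491666666666666
the job is handed in; nothing more can be done
None
```

I laid the silver board flat on the bowl's rim and let it go, then handed the job in after about 17 of the 64 s. No verdict was reported.

**How it went:** I pulled the board forward with both fingers in its slot, turning it square to the step. The slot ended 5.5–7 mm past the front edge. I gripped the bar, lifted the board level, carried it over and lowered it in 1–2 mm steps until the rim took the weight. Then I released it and backed straight up.

**Last checks:**
- **Cover:** the bowl's starting centre is within 1 mm of the centre of the solid part along both board axes; the camera calibration is good to about 2 mm. I did not re-measure the bowl under the board. Sideways wrist force stayed around 2 N or less during set-down and release.
- **Flatness:** the side-view corners match a flat board at rim height to about 1.5 px.
- **Bottle and whisk:** unchanged in the top view.
- **Canister:** the top-view comparison disagreed (difference about 35, against 4–6 for the bottle and whisk), most likely because the arm covers it there. The side view shows it in its original place (image difference about 6.5).

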